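# Slide box onto the weighing lane

## Task

The flat white slide box stands askew on the apron in front of the weighing lane. Push it along into the lane until it stands wholly on the steel weighing plate, square to the rails, without anything, box or robot, ever touching either guide rail. Only push it: it must not be lifted or tipped, and the brass weights, the bottle and the beaker stay where they are.

Things in the scene. Friction and masses are not known exactly. Their poses are not given: they have to be found in the camera images.
- slidebox: Closed flat white plastic box with a grey seam, loose, 0.25 to 0.5 kg: 100 mm long (own x), 90 wide (own y), 40 high. Origin at the centre of its underside. It starts on the apron, own x within 15 degrees of the lane's direction, its centre 95 to 120 mm before the mouth and up to 38 mm to either side of the lane's centre line. It slides freely on the deck.
- deck: Fixed dark steel base plate, 12 mm thick, 260 wide (own y); own x points down the lane, from the robot's left to its right within 11 degrees. Origin on its underside, on the lane's centre line below the mouth. It reaches from x = -220 mm to 270; up to x = 0 it is the bare apron, without rails. A blank read-out 50 x 45 mm, 22 high, is fixed on it at x = 238, y = -100 mm.
- rails: Two fixed aluminium guide rails on the deck, each 250 mm long, 10 thick, 20 high above the deck, from own x = 0 (mouth) to 250 mm; inner faces at y = +58 and -58 mm, 116 mm clear, so the box has 13 mm to spare on each side. Origin and axes as the deck's. Nothing may touch them.
- lane_mouth (a point): Point on the deck's upper surface, on the lane's centre line, where the rails begin. Axes as the deck's: x down the lane, z up.
- plate_center (a point): Centre of the bright steel weighing plate, on the deck's upper surface (the plate is flush), 170 mm down the lane from the mouth. The plate measures 140 mm along the lane (own x) and 112 mm across (own y) and lies between the rails. There is no stop at its end. Axes as the deck's.
- weight_a: Brass weight, 28 mm across, 36 mm high, 0.1 kg, standing loose on the deck outside the rail nearer the robot, about 100 mm from the lane's centre line. Origin at the centre of its underside. To be left alone.
- weight_b: Brass weight like the other, outside the rail farther from the robot. To be left alone.
- reagent: Amber glass bottle, 68 mm across, 130 mm high, standing on the bench beyond the lane's end. Origin at the centre of its underside. To be left alone.
- beaker: Open glass beaker, 76 mm across, 90 mm high, standing on the bench beyond the lane's end. Origin at the centre of its underside. To be left alone.
There are look-alikes about, which are no part of the job. What is shaped like the slidebox but orange is not meant.

How it is judged (in metres and radians):
At the end, for the whole second after the job is handed in: The box rests flat on the weighing plate: its centre within 20 mm of the plate's centre along the lane and 13 mm across, its long side within 0.12 rad (7 degrees) of the lane's direction, at rest, touching no rail (x of slidebox in the frame of plate_center between -0.02 and 0.02 m and y of slidebox in the frame of plate_center between -0.013 and 0.013 m and z of slidebox in the frame of plate_center between -0.004 and 0.004 m and angle between the x axis of slidebox and the x axis of plate_center, either way round below 0.12 rad and angle between slidebox's own z axis and vertical below 0.05 rad and linear speed of slidebox below 0.01 m/s).
It fails at once if anything touches a guide rail (contact force between rails and anything else above 0.2 N).
It fails at once if the box is lifted off the deck or falls off it (z of slidebox in the frame of plate_center above 0.01 m or z of slidebox in the frame of plate_center below -0.008 m).
It fails at once if the box is tipped (angle between slidebox's own z axis and vertical above 0.15 rad).
It fails at once if a weight, the bottle or the beaker is moved or knocked over (distance of any of weight_a, weight_b, reagent, beaker from where it was at the start of the episode above 0.01 m or angle between any of weight_a, weight_b, reagent, beaker's own z axis and vertical above 0.3 rad).
It also fails if it takes over 58 s, if anything falls off the work surface, if the arm or the gripper's body presses on something with over 40 N, if the wrist force passes 120 N, or if a joint passes its speed limit or range.

## Robot

A 6-joint arm with a two-finger parallel gripper is mounted at the origin on the work surface. World frame = base frame: x ahead of the robot, y to its left, z up, the work surface at z = 0. Lengths are in m, angles in degrees, forces in N, time in s.
With the tool pointing down it reaches from about 0.4 to 0.925 m from the base axis. Payload 3.4 kg.
Tool frame: the origin (TCP) lies midway between the tips of the shut fingers; the grasp point (between the pads) lies 19 mm behind it (robot.grasp_offset is the distance from the TCP to the grasp point, in m); z points along the fingers, x is the direction in which the jaws open and shut, and the axes are right-handed (so a half turn about z gives the same grasp; the last joint's range is limited). The gripper opens to 85 mm and grips with 20 to 120 N. Pads are 22 mm wide; open, the fingers measure 114 mm over their backs; the gripper's body (76 mm by 85 mm) begins 54 mm behind the grasp point. The pads swing forward as they close: fully open they stand 13 mm farther back than shut.
Start: joints at [-78.18, 17.578, 86.31, -0, 76.112, -4.211], TCP at [0.159, -0.553, 0.231] pointing down, gripper open.
Joint ranges: [-179.03, 179.03], [-60, 130.46], [8.19, 133.38], [-81.62, 261.62], [5.75, 156.47], [-153.77, 153.77]. Speed limits (degrees/s): [147.25, 147.25, 180, 180, 180, 180].

## Interface

Orientations are given as a 3x3 rotation matrix whose columns are the frame's x, y, z axes.
In Python, from bench import robot gives the robot as it stands.
- The arm moves only by the shell command python3 -m handwheel 'ROWS'. ROWS is a JSON object of lists of equal length, an entry for each row: "grip": the opening, from 0 (shut) to 1 (fully open); "translation": the shift along the tool's x, y, z in m, a list of three; "turn": the turn about the tool's z in degrees. In form: {"grip": [grip, ...], "translation": [[tx, ty, tz], ...], "turn": [turn, ...]}. A call has 1 to 12 rows; each row is the pose to reach, as a shift and turn from the pose commanded when the call began, along the tool's axes at that moment; what a row does not reach only later rows make up. A row lasts 1/10 s, in which the tool goes at most 50 mm and 8.59 degrees, less where a joint would pass 70% of its speed; a pose out of reach is approached as far as the arm can. A call with a gripper value outside its range is refused whole. The fingers move at their own pace and stop on an object; the grip force is fixed at half the most. Time passes only in rows, so rows that repeat a pose let the fingers close. It gives the time, the measured TCP pose, the force and the opening at its end, in the units of the state.
- robot.sense(): the state, without advancing time (a new reading comes with each control period).
- robot.grab_frame(name): name is "scene" or "top"; returns the picture (420x560x3 uint8, red, green, blue); there is no depth.
- robot.camera_model(name): a dict with "fx", "fy", "cx", "cy" (pixels), "distortion" ([k1, k2, p1, p2, k3] as OpenCV has them; the pictures are not rectified), "R" (3x3) and "t" (3): a world point X has camera coordinates R X + t. Camera axes: x right, y down, z forward; pixel columns grow to the right and rows downward; lengths in m; the calibration is good to about 2 mm. A picture is of the moment at which its call begins. camera_model takes no time and is no camera call.
- robot.sign_off(): hands the job in, once; it reports no verdict.
The state is a dict: "time": time; "q": joint angles; "dq": joint speeds; "joint_efforts": joint torques, N m; "tcp_pos": TCP position; "ee_rot": TCP orientation; "wrist_force": force on the tool from outside, world axes, zero at the start; "wrist_torque": the same for the moment, N m; "finger_gap": finger opening in m.
Only numpy, scipy, OpenCV 4.12 (cv2) and the standard library are available. Lean on these libraries where they do the work, as an engineer would, in place of code of your own. Each camera call takes 0.05 s, during which the arm holds its last target. There are 200 camera calls.

## Working session

There is one attempt and no reset: what is moved stays moved. The work goes in short steps, Python scripts to look and compute and a shell command to move; the robot and the scene stay as the last step left them, time stands still between calls to the robot, and variables do not carry over. Pictures are saved under pics/ and viewed, about 8 in all and at most 12, crops included, and the job is handed in when it is done.

```bash
mkdir -p pics; python3 - <<'E'
from bench import robot
import cv2
for n in("scene","top"):
    cv2.imwrite(f"pics/{n}0.png",robot.grab_frame(n)[:,:,::-1])
    m=robot.camera_model(n);print(n,{k:m[k] for k in m})
s=robot.sense();print(s["time"],s["tcp_pos"],s["ee_rot"])
E
```

```text
scene {'fx': 534.6888572164653, 'fy': 534.6888572164653, 'cx': 274.42535212651705, 'cy': 203.98503744099654, 'distortion': array([0.02006423, 0.        , 0.        , 0.        , 0.        ]), 'R': array([[ 0.67217717,  0.74030462, -0.01126627],
       [ 0.57084975, -0.52788687, -0.62886089],
       [-0.47149593,  0.41627459, -0.77743621]]), 't': array([-0.37539766, -0.29787642,  1.48044359])}
top {'fx': 456.7890594144098, 'fy': 456.7890594144098, 'cx': 272.56351082952125, 'cy': 212.69860056909263, 'distortion': array([-0.07196601,  0.        ,  0.        ,  0.        ,  0.        ]), 'R': array([[-0.00156787, -0.99999372, -0.00317987],
       [-0.98831965,  0.00203412, -0.1523815 ],
       [ 0.15238701,  0.00290381, -0.98831663]]), 't': array([-0.01319145,  0.57938717,  1.13064817])}
0.1 [ 0.15865477 -0.55205024  0.23047953] [[ 2.76170502e-01 -9.61108591e-01 -3.61292669e-04]
 [-9.61106974e-01 -2.76170702e-01  1.76838952e-03]
 [-1.79939281e-03 -1.41136118e-04 -9.99998371e-01]]
```

View pics/top0.png

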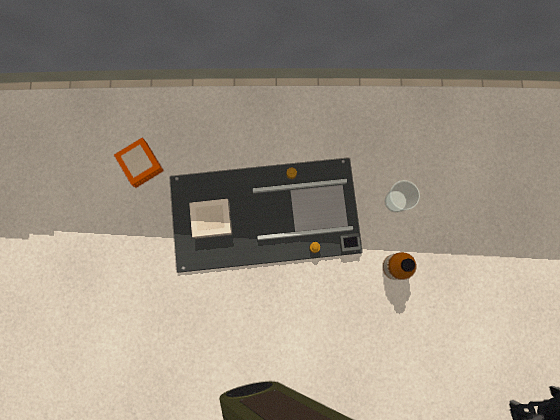

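View pics/scene0.png

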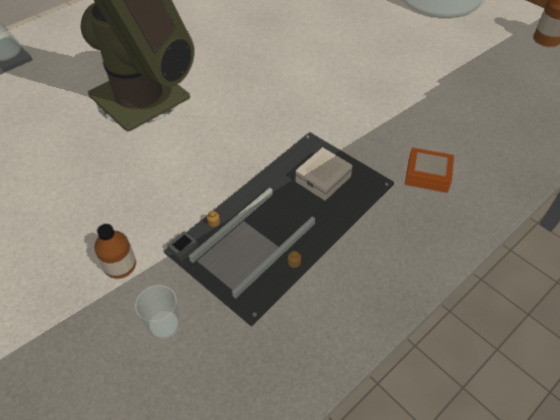

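Candidates: the white box at top (210,218) / scene (323,172), and the orange box at top (138,162) / scene (430,168), which is the look-alike. I choose the white one and check it in a close crop.

```bash
python3 - <<'E'
import cv2
a=cv2.imread("pics/top0.png")[150:280,165:365]; cv2.imwrite("pics/topz.png",cv2.resize(a,None,fx=4,fy=4,interpolation=cv2.INTER_CUBIC))
a=cv2.imread("pics/scene0.png")[125:325,160:400]; cv2.imwrite("pics/scenez.png",cv2.resize(a,None,fx=3,fy=3,interpolation=cv2.INTER_CUBIC))
E
```

```text
(no output)
```

View pics/topz.png

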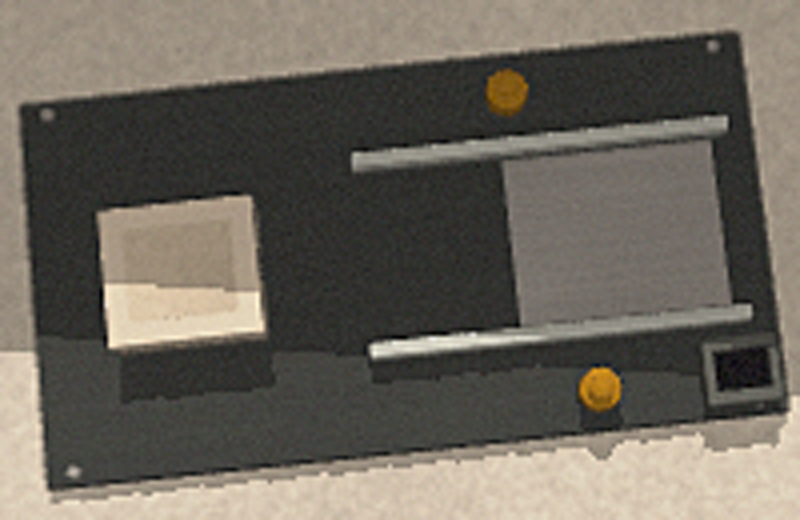

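View pics/scenez.png

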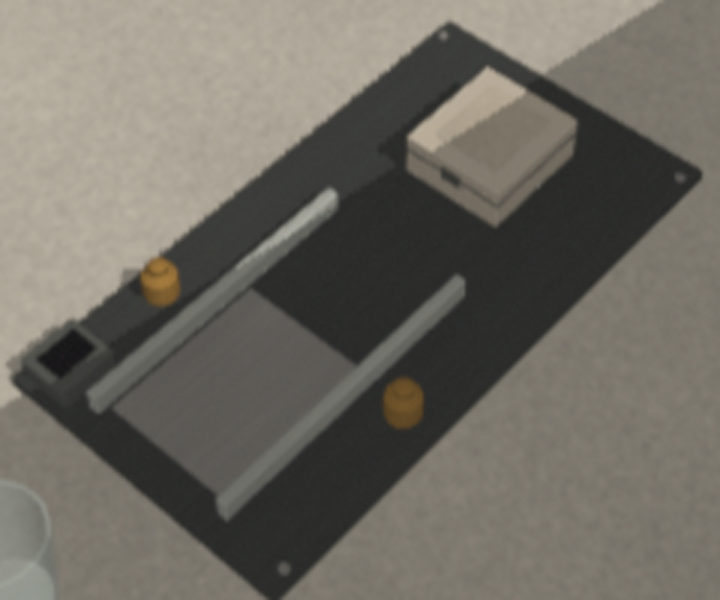

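The crops show the white box with its grey seam: top face corners at crop-top (97,211), (252,195), (267,333) and (108,350). The deck corners are clear in both views, so I fit both poses.

```bash
cat > h.py <<'E'
import numpy as np,cv2
from scipy.optimize import least_squares
from bench import robot
cam={n:robot.camera_model(n) for n in("top","scene")}
def proj(n,P):
    m=cam[n];K=np.array([[m["fx"],0,m["cx"]],[0,m["fy"],m["cy"]],[0,0,1]])
    return cv2.projectPoints(np.array(P,float),cv2.Rodrigues(m["R"])[0],np.array(m["t"]),K,np.array(m["distortion"]))[0][:,0]
def world(p,L,z):
    c,s=np.cos(p[2]),np.sin(p[2]);L=np.array(L)
    return np.c_[p[0]+c*L[:,0]-s*L[:,1],p[1]+s*L[:,0]+c*L[:,1],np.full(len(L),z)]
tz=lambda a:(np.array(a)+.5)/4-.5+[165,150]
sz=lambda a:(np.array(a)+.5)/3-.5+[160,125]
def fit(obs,p0):  # obs: (cam,local,z,pix)
    f=lambda p:np.concatenate([(proj(n,world(p,L,z))-q).ravel() for n,L,z,q in obs])
    r=least_squares(f,p0,loss="soft_l1");return r.x,r.fun
def rel(d,P):
    c,s=np.cos(d[2]),np.sin(d[2]);v=np.array(P)-d[:2];return np.array([c*v[0]+s*v[1],-s*v[0]+c*v[1]])
E
python3 - <<'E'
from h import *
D=[(-.22,.13),(.27,.13),(.27,-.13),(-.22,-.13)]
t=("top",D,.012,tz([(22,104),(738,32),(787,408),(50,490)]))
s=("scene",D,.012,sz([(702,174),(275,600),(12,380),(452,22)]))
for o in([t],[s],[t,s]):
    d,f=fit(o,[.6,.1,-1.5]);print(d,np.degrees(d[2]),f.round(1))
np.save("d.npy",d)
B=[(-.05,.045),(.05,.045),(.05,-.045),(-.05,-.045)]
t=("top",B,.052,tz([(97,211),(252,195),(267,333),(108,350)]))
s=("scene",B,.052,sz([(577,122),(497,198),(407,136),(488,66)]))
for o in([t],[s],[t,s]):
    b,f=fit(o,[.6,.2,-1.5]);print(b,f.round(1),rel(d,b[:2]),np.degrees(b[2]-d[2]))
# rail check
R=[(0,.068),(.25,.068),(0,-.058),(.25,-.058)]
print((proj("top",world(d,R,.032))-[165,150]+.5)*4)
E
```

```text
[ 0.58003679  0.03183114 -1.46589534] -83.9896159744324 [-1.1 -0.1  0.7 -1.1  1.5  0.7 -0.9  0.2]
[ 0.58236875  0.03244908 -1.47127346] -84.2977600378685 [ 1.7 -0.5  0.   1.  -0.6 -0.4 -0.4 -0.5]
[ 0.58092587  0.03229122 -1.46768547] -84.09218328750177 [-1.1 -0.6  0.6 -1.3  1.3  0.5 -1.1 -0.3  1.  -1.1 -0.   0.6 -0.9 -0.4
 -1.2 -0.8]
[ 0.56587129  0.14607078 -1.46332608] [ 0.1  0.1  0.  -0.1 -0.4  0.   0.3  0. ] [-0.1147248  -0.00326349] 0.2497749209185847
[ 0.56783651  0.14594918 -1.4749738 ] [ 0.6  0.1  0.  -0.7 -0.5  0.2 -0.1  0.4] [-0.11440156 -0.00132122] -0.41759023172079895
[ 0.56674693  0.14618259 -1.4688354 ] [ 0.2 -0.4  0.1 -0.4 -0.5 -0.2  0.1 -0.4  0.3 -0.4 -0.1 -1.  -0.8 -0.
 -0.5  0.1] [-0.11474588 -0.00238099] -0.06588570967160311
[[350.53230716 151.55983089]
 [728.23500519 112.66422818]
 [369.59732218 341.80530297]
 [753.34271765 301.38256811]]
```

```bash
cat >> h.py <<'E'
def goal(d,lx,ly,z,pushyaw=0):
    """tool-axis shift & turn to lane-frame (lx,ly), height z, jaws across the lane"""
    s=robot.sense();R=np.array(s["ee_rot"]);P=world(d,[(lx,ly)],z)[0]
    yaw=np.arctan2(R[1,0],R[0,0]);w=(d[2]+np.pi/2+pushyaw-yaw)
    return s["time"],s["tcp_pos"],P,(R.T@(P-s["tcp_pos"])).round(4),"turn",-np.degrees((w+np.pi)%(2*np.pi)-np.pi)
E
python3 - <<'E'
from h import *
d0=np.load("d.npy")
D=[(-.22,.13),(.27,.13),(.27,-.13),(-.22,-.13)]
o=[("top",D,.012,tz([(22,104),(738,32),(787,408),(50,490)])),
("scene",D,.012,sz([(702,174),(275,600),(12,380),(452,22)])),
("top",[(0,.068),(.25,.068),(0,-.058),(.25,-.058)],.032,tz([(352,153),(726,116),(369,343),(752,305)])),
("top",[(.24,.056)],.012,tz([(712,141)])),
("scene",[(.1,-.056),(.24,-.056)],.012,sz([(250,289),(113,407)]))]
d,f=fit(o,d0);print(d,np.degrees(d[2]),f.round(1));np.save("d.npy",d)
for b in([.56587129,.14607078,-1.46332608],[.56783651,.14594918,-1.4749738]):print(rel(d,b[:2]),np.degrees(b[2]-d[2]))
print(goal(d,-.204,-.003,.15))
R=np.array(robot.sense()["ee_rot"]);print("way",R.T@(np.array([.55,-.3,.231])-robot.sense()["tcp_pos"]))
E
```

```text
[ 0.58018424  0.03267693 -1.46970888] -84.208115689804 [-1.2 -0.5  0.6 -0.8  1.1  1.  -1.4 -0.2  1.  -1.2 -0.4  0.2 -1.  -1.
 -1.1 -1.  -0.6 -0.2  0.4 -0.5 -0.2 -0.1  0.1 -0.5 -0.4 -0.3  0.   0.1
 -0.7  0.6]
[-0.11425937 -0.0027967 ] 0.36570725438092816
[-0.11394007 -0.00085378] -0.30165794256918
(0.1, array([ 0.15865477, -0.55205024,  0.23047953]), array([0.55661281, 0.23533277, 0.15      ]), array([-0.6467, -0.5999,  0.0817]), 'turn', np.float64(-79.76007707455805))
way [-1.34170174e-01 -4.45734230e-01 -2.16140434e-04]
```

```bash
python3 -m handwheel '{"grip":[0.5,0.5,0.5,0.5,0.5,0.5,0.5,0.5,0.5,0.5,0.5,0.5],"translation":[[-0.015,-0.04,0],[-0.03,-0.08,0],[-0.045,-0.12,0],[-0.055,-0.16,0],[-0.07,-0.2,0],[-0.08,-0.24,0],[-0.1,-0.29,0],[-0.11,-0.33,0],[-0.12,-0.37,0],[-0.13,-0.41,0],[-0.134,-0.446,0],[-0.134,-0.446,0]],"turn":[-7,-14,-21,-28,-35,-42,-49,-56,-63,-70,-77,-80]}'
python3 - <<'E'
from h import *
print(goal(np.load("d.npy"),-.204,-.002,.15))
E
```

```text
time: 1.3
tcp_pos: [0.5546, -0.2982, 0.2305]
ee_rot: [[0.994, 0.113, 0.002], [0.113, -0.994, 0.001], [0.002, -0.001, -1.0]]
wrist_force: [-1.4, -0.9, -0.6]
finger_gap: 0.0428
(1.3, array([ 0.55464132, -0.29821746,  0.23048411]), array([0.55760771, 0.23543368, 0.15      ]), array([ 0.0631, -0.5298,  0.0811]), 'turn', np.float64(0.695387818616264))
```

```bash
python3 -m handwheel '{"grip":[0.5,0.5,0.5,0.5,0.5,0.5,0.5,0.5,0.5,0.5,0.5,0.5],"translation":[[0.006,-0.045,0],[0.012,-0.09,0],[0.018,-0.135,0],[0.024,-0.18,0],[0.03,-0.225,0],[0.036,-0.27,0],[0.042,-0.315,0],[0.048,-0.36,0],[0.054,-0.405,0],[0.058,-0.45,0],[0.06,-0.495,0.02],[0.063,-0.53,0.04]],"turn":[0.3,0.6,0.7,0.7,0.7,0.7,0.7,0.7,0.7,0.7,0.7,0.7]}'
python3 -m handwheel '{"grip":[0.5,0.5,0.5],"translation":[[0,0,0.02],[0,0,0.04],[0,0,0.04]],"turn":[0,0,0]}'
python3 - <<'E'
from h import *
print(goal(np.load("d.npy"),-.204,-.002,.020))
a=np.hstack([robot.grab_frame("top")[150:280,160:300],robot.grab_frame("scene")[90:220,260:400]])
cv2.imwrite("pics/c1.png",cv2.resize(a[:,:,::-1],None,fx=2.8,fy=2.8,interpolation=cv2.INTER_CUBIC))
E
```

```text
time: 2.5
tcp_pos: [0.5572, 0.2358, 0.1912]
ee_rot: [[0.996, 0.094, 0.001], [0.094, -0.996, 0.001], [0.001, -0.001, -1.0]]
wrist_force: [0.3, -0.4, 0.4]
finger_gap: 0.0429
time: 2.8
tcp_pos: [0.5546, 0.2327, 0.1478]
ee_rot: [[0.996, 0.094, -0.007], [0.094, -0.996, -0.003], [-0.007, 0.002, -1.0]]
wrist_force: [-1.1, 0.6, 0.9]
finger_gap: 0.0431
(2.8, array([0.55456379, 0.23265894, 0.14780645]), array([0.55760771, 0.23543368, 0.02      ]), array([ 0.0042, -0.0027,  0.1278]), 'turn', np.float64(-0.3989501267604179))
```

View pics/c1.png

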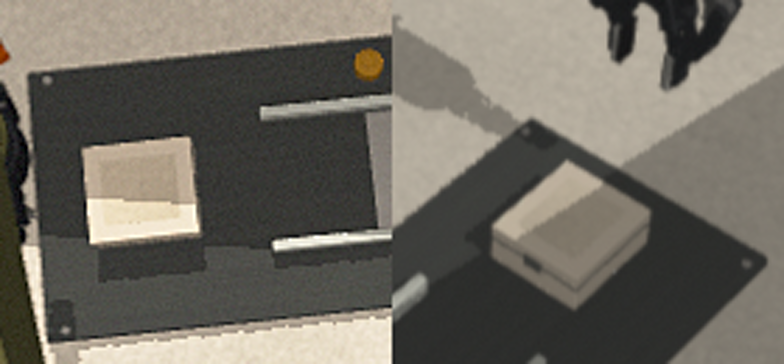

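The crop shows the fingers (scene crop 620,40 and 675,70) beyond the box's rear edge and centred on it, with clear air between. I descend now.

```bash
python3 -m handwheel '{"grip":[0.5,0.5,0.5,0.5,0.5,0.5,0.5,0.5],"translation":[[0.001,0,0.02],[0.001,0,0.04],[0.001,0,0.06],[0.001,0,0.08],[0.001,0,0.1],[0.001,0,0.115],[0.001,0,0.125],[0.001,0,0.125]],"turn":[-0.4,-0.4,-0.4,-0.4,-0.4,-0.4,-0.4,-0.4]}'
python3 - <<'E'
from h import *
d=np.load("d.npy");print(rel(d,robot.sense()["tcp_pos"][:2]),goal(d,-.18,-.002,.020))
E
```

```text
time: 3.7
tcp_pos: [0.5584, 0.2327, 0.026]
ee_rot: [[0.995, 0.099, -0.001], [0.099, -0.995, -0.0], [-0.001, 0.0, -1.0]]
wrist_force: [-0.2, 0.1, -0.1]
finger_gap: 0.0427
[-0.20117938 -0.00152216] (3.7, array([0.55836775, 0.23267569, 0.02597139]), array([0.56002968, 0.2115562 , 0.02      ]), array([-0.0004,  0.0212,  0.006 ]), 'turn', np.float64(-0.10002069830199783))
```

```bash
python3 -m handwheel '{"grip":[0.5,0.5,0.5,0.5,0.5,0.5,0.5,0.5,0.5,0.5,0.5,0.5],"translation":[[0,0,0.005],[0,0.005,0.005],[0,0.01,0.005],[0,0.015,0.005],[0,0.02,0.005],[0,0.025,0.005],[0,0.03,0.005],[0,0.035,0.005],[0,0.042,0.005],[0,0.05,0.005],[0,0.058,0.005],[0,0.066,0.005]],"turn":[0,0,0,0,0,0,0,0,0,0,0,0]}'
python3 -m handwheel '{"grip":[0.5,0.5,0.5,0.5,0.5],"translation":[[0,0.008,0],[0,0.016,0],[0,0.02,0],[0,0.02,0],[0,0.02,0]],"turn":[0,0,0,0,0]}'
python3 - <<'E'
from h import *
d=np.load("d.npy");print(rel(d,robot.sense()["tcp_pos"][:2]),goal(d,-.0,-.002,.020))
t=robot.grab_frame("top");s=robot.grab_frame("scene");cv2.imwrite("pics/t2.png",t[:,:,::-1])
a=np.hstack([t[170:270,180:280],s[130:230,250:350]])
cv2.imwrite("pics/c2.png",cv2.resize(a[:,:,::-1],None,fx=4,fy=4,interpolation=cv2.INTER_CUBIC))
E
```

```text
time: 4.9
tcp_pos: [0.5651, 0.1668, 0.0214]
ee_rot: [[0.995, 0.1, 0.0], [0.1, -0.995, 0.0], [0.0, -0.0, -1.0]]
wrist_force: [-0.5, 3.2, 1.8]
finger_gap: 0.0424
time: 5.4
tcp_pos: [0.5666, 0.1468, 0.021]
ee_rot: [[0.995, 0.1, -0.001], [0.1, -0.995, -0.001], [-0.001, 0.001, -1.0]]
wrist_force: [-0.4, -0.2, 0.3]
finger_gap: 0.0428
[-0.11491508 -0.00200337] (5.4, array([0.5665944 , 0.1468032 , 0.02097624]), array([0.57819445, 0.0324751 , 0.02      ]), array([1.000e-04, 1.149e-01, 1.100e-03]), 'turn', np.float64(-0.06843522365713016))
```

View pics/c2.png

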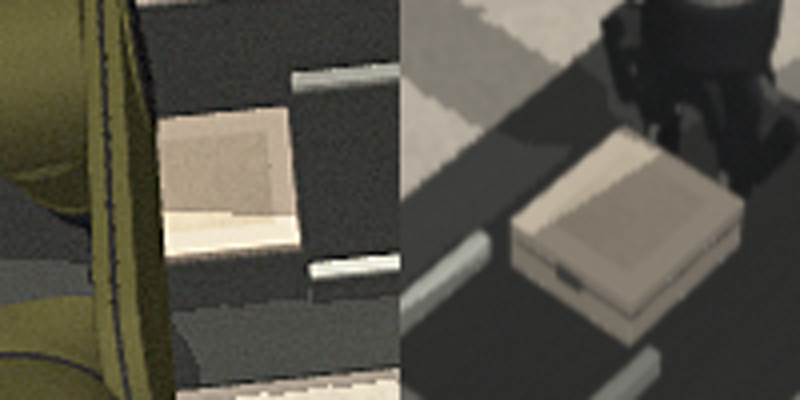

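The box is pushed squarely with both fingers on its rear face. Its front corners are at top-crop (288,107) and (300,245). Measuring:

```bash
python3 - <<'E'
from h import *
d=np.load("d.npy")
o=[("top",[(.05,.045),(.05,-.045)],.052,(np.array([(288,107),(300,245)])+.5)/4-.5+[180,170]),
("scene",[(-.05,-.045),(-.05,.045),(.05,.045),(.05,-.045)],.052,(np.array([(222,128),(343,203),(228,308),(110,228)])+.5)/4-.5+[250,130])]
for q in(o,o[:1],o[1:]):
    b,f=fit(q,[.57,.08,-1.47]);print(rel(d,b[:2]),np.degrees(b[2]-d[2]),f.round(1))
E
```

```text
[-0.05158761 -0.00191146] -0.5486422209636836 [ 0.5 -0.7  0.6 -0.5  0.1 -0.5  0.2  0.1  0.3 -0.5 -0.8 -1.4]
[-0.05315493 -0.00320337] -0.5971836793401775 [-0.  -0.1  0.   0.1]
[-0.05029704 -0.00080549] 0.10980442973198891 [-0.2  0.   0.2  0.4  0.7  0.1 -0.8 -0.6]
```

```bash
python3 -m handwheel '{"grip":[0.5,0.5,0.5,0.5,0.5,0.5,0.5,0.5,0.5,0.5,0.5,0.5],"translation":[[0,0.005,0],[0,0.012,0],[0.001,0.02,0],[0.001,0.03,0],[0.001,0.04,0],[0.001,0.05,0],[0.002,0.06,0],[0.002,0.07,0],[0.002,0.08,0],[0.002,0.09,0],[0.002,0.096,0],[0.002,0.1,0]],"turn":[0,0,0,0,0,0,0,0,0,0,0,0]}'
python3 -m handwheel '{"grip":[0.5,0.5,0.5,0.5,0.5,0.5,0.5,0.5,0.5,0.5],"translation":[[0,0.005,0],[0,0.012,0],[0,0.02,0],[0,0.03,0],[0,0.04,0],[0,0.05,0],[0,0.058,0],[0,0.064,0],[0,0.068,0],[0,0.07,0]],"turn":[0,0,0,0,0,0,0,0,0,0]}'
python3 -m handwheel '{"grip":[0.5,0.5],"translation":[[0,0,0],[0,0,0]],"turn":[0,0]}'
python3 - <<'E'
from h import *
d=np.load("d.npy");print(rel(d,robot.sense()["tcp_pos"][:2]),goal(d,.1075,0,.021))
t=robot.grab_frame("top");s=robot.grab_frame("scene");cv2.imwrite("pics/t2.png",t[:,:,::-1])
a=np.hstack([t[170:270,260:360],s[180:280,200:300]])
cv2.imwrite("pics/c3.png",cv2.resize(a[:,:,::-1],None,fx=4,fy=4,interpolation=cv2.INTER_CUBIC))
E
```

```text
time: 6.7
tcp_pos: [0.579, 0.0475, 0.0213]
ee_rot: [[0.995, 0.099, 0.0], [0.099, -0.995, 0.0], [0.0, -0.0, -1.0]]
wrist_force: [0.3, 1.8, -0.1]
finger_gap: 0.0425
time: 7.7
tcp_pos: [0.586, -0.0218, 0.0213]
ee_rot: [[0.995, 0.099, 0.0], [0.099, -0.995, 0.0], [0.0, -0.0, -1.0]]
wrist_force: [-0.1, 1.9, 0.8]
finger_gap: 0.043
time: 7.9
tcp_pos: [0.586, -0.0217, 0.0213]
ee_rot: [[0.995, 0.1, 0.0], [0.1, -0.995, -0.001], [0.0, 0.001, -1.0]]
wrist_force: [0.7, -0.7, 0.0]
finger_gap: 0.0426
[0.05464164 0.00034202] (7.9, array([ 0.5860387 , -0.02165125,  0.02132623]), array([ 0.59103264, -0.07427428,  0.021     ]), array([-0.0003,  0.0529,  0.0004]), 'turn', np.float64(-0.03971484341097821))
```

View pics/c3.png

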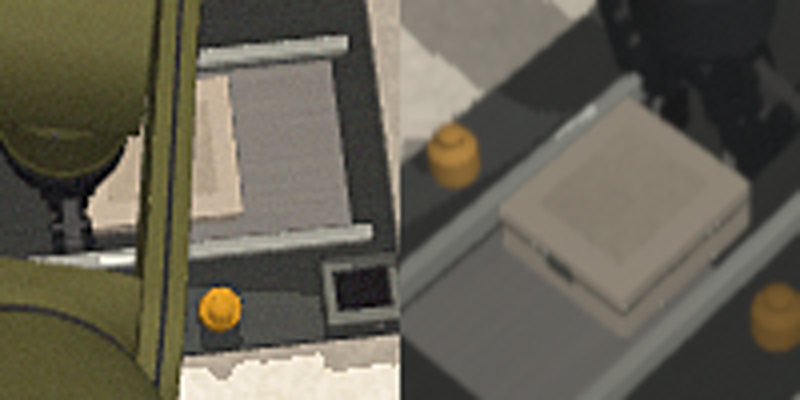

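The box is in the lane, centred between the rails, with its front edge at top-crop (229,76)–(242,214).

```bash
python3 - <<'E'
from h import *
d=np.load("d.npy")
o=[("top",[(.05,.045),(.05,-.045)],.052,(np.array([(229,76),(242,214)])+.5)/4-.5+[260,170]),
("scene",[(-.05,-.045),(-.05,.045),(.05,.045),(.05,-.045)],.052,(np.array([(228,96),(350,185),(222,310),(100,210)])+.5)/4-.5+[200,180])]
for q in(o,o[:1],o[1:]):
    b,f=fit(q,[.58,-.07,-1.47]);print(rel(d,b[:2]),np.degrees(b[2]-d[2]),f.round(1))
E
```

```text
[0.11665989 0.00103428] -0.4109931807194047 [ 0.1 -0.7  0.7 -0.7  0.1  0.2  0.5  0.  -0.2 -1.7 -0.7 -0.7]
[0.1154337  0.00028989] -1.4539909667616935 [-0. -0.  0.  0.]
[0.11752958 0.0020094 ] 0.13711167513365058 [-0.1  0.6  0.5  0.3  0.2 -1.2 -0.7  0. ]
```

```bash
python3 -m handwheel '{"grip":[0.5,0.5,0.5,0.5,0.5,0.5,0.5,0.5,0.5,0.5,0.5,0.5],"translation":[[0,0.004,0],[0,0.01,0],[0,0.016,0],[0,0.022,0],[0,0.028,0],[0,0.034,0],[0,0.04,0],[0,0.045,0],[0,0.049,0],[0,0.051,0],[0,0.053,0],[0,0.053,0]],"turn":[0,0,0,0,0,0,0,0,0,0,0,0]}'
python3 -m handwheel '{"grip":[0.5,0.5,0.5,0.5,0.5,0.5,0.5,0.5,0.5,0.5,0.5,0.5],"translation":[[0,0,0],[0,-0.005,0],[0,-0.015,0],[0,-0.025,0],[0,-0.035,0],[0,-0.035,-0.02],[0,-0.035,-0.05],[0,-0.05,-0.09],[0,-0.09,-0.13],[0,-0.13,-0.15],[0,-0.17,-0.15],[0,-0.21,-0.15]],"turn":[0,0,0,0,0,0,0,0,0,0,0,0]}'
python3 -m handwheel '{"grip":[0.5,0.5,0.5],"translation":[[0,-0.04,0],[0,-0.08,0],[0,-0.08,0]],"turn":[0,0,0]}'
python3 - <<'E'
from h import *
t=robot.grab_frame("top");s=robot.grab_frame("scene")
a=np.hstack([t[170:270,270:370],s[200:300,170:270]])
cv2.imwrite("pics/c4.png",cv2.resize(a[:,:,::-1],None,fx=4,fy=4,interpolation=cv2.INTER_CUBIC))
E
```

```text
time: 9.2
tcp_pos: [0.5913, -0.0746, 0.0213]
ee_rot: [[0.995, 0.1, 0.0], [0.1, -0.995, -0.0], [0.0, 0.0, -1.0]]
wrist_force: [-0.7, -0.1, -0.1]
finger_gap: 0.0426
time: 10.4
tcp_pos: [0.5703, 0.1373, 0.173]
ee_rot: [[0.995, 0.1, 0.003], [0.1, -0.995, 0.001], [0.003, -0.0, -1.0]]
wrist_force: [-0.1, -0.6, -0.3]
finger_gap: 0.0425
time: 10.7
tcp_pos: [0.561, 0.2201, 0.1714]
ee_rot: [[0.994, 0.105, 0.0], [0.105, -0.994, 0.003], [0.001, -0.003, -1.0]]
wrist_force: [-0.0, -0.7, 0.5]
finger_gap: 0.0426
```

View pics/c4.png

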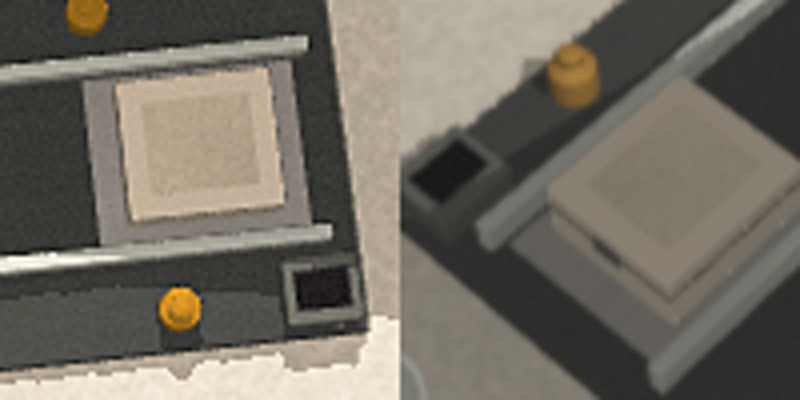

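The box stands alone inside the plate, parallel to the rails: top crop (115,84), (270,68), (284,203) and (131,221), with plate visible all round. Last numeric check, then hand in if it is within limits.

```bash
python3 - <<'E'
from h import *
d=np.load("d.npy")
o=[("top",[(-.05,.045),(.05,.045),(.05,-.045),(-.05,-.045)],.052,(np.array([(115,84),(270,68),(284,203),(131,221)])+.5)/4-.5+[270,170]),
("scene",[(-.05,-.045),(.05,.045),(.05,-.045)],.052,(np.array([(282,76),(272,295),(147,192)])+.5)/4-.5+[170,200])]
ok=True
for q in(o,o[:1],o[1:]):
    b,f=fit(q,[.59,-.13,-1.47]);r=rel(d,b[:2])-[.17,0];a=np.degrees(b[2]-d[2]);print(r,a,f.round(1))
    ok&=abs(r[0])<.012 and abs(r[1])<.008 and abs(a)<4
print(ok)
if ok: print(robot.sign_off())
E
```

```text
[-0.00118289  0.00118383] 0.2509986898714189 [-0.1 -0.9 -0.4 -0.9  0.7 -0.4  0.  -0.7 -0.4 -0.6 -0.3 -1.4 -0.5 -0.5]
[-0.00153808 -0.00064719] 0.00649581656579518 [-0.1 -0.3 -0.3 -0.2  0.5  0.5 -0.1 -0. ]
[-0.00022496  0.00331119] -0.0045281235100764 [ 0.2  0.2 -0.  -0.5 -0.1  0.3]
True
the job is handed in; nothing more can be done
None
```

I pushed the white slide box into the lane from behind with the half-open fingers as a two-point pusher. I stopped twice on the way to measure, then backed off, lifted clear and handed the job in at about 11 s.

**Final position:** both cameras put the box about 1 mm short of the plate's centre along the lane. It is within 0.3° of the lane's direction. Across the lane the two cameras disagree by about 4 mm (-0.6 mm and +3.3 mm), which is well inside the 13 mm allowed.

**Rails and weights:** in the last picture the box stands clear of both rails, and both brass weights look unmoved. The wrist force readings at the end of each move never passed about 4 N.

**Not checked:** I did not measure the weights, and I did not look at the bottle and beaker again at the end. The arm passed over their side of the bench about 0.23 m up.

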